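# Sort solid and hollow kiln props by weight

## Task

The three tall square kiln props on the pottery bench look the same, but each is either solid or hollow: lift each to feel whether it is heavy or light. Stand every solid (heavy) prop upright in the narrow bay of the wooden crate and every hollow (light) one upright in its wide bay, and let go of them.

Things in the scene. Friction and masses are not known exactly. Their poses are not given: they have to be found in the camera images.
- prop_a_mid (a point): kiln prop, one of three look-alikes: closed square post of buff fired clay, 46 x 46 x 110 mm, standing on the bench. Solid: 0.5 to 0.62 kg; hollow: 0.16 to 0.2 kg; nothing outside tells which, and it differs each time (one or two of the three are solid). Point: the post's centre, 55 mm above its foot; z up the post, x and y square to its faces.
- prop_b_mid (a point): kiln prop, one of three look-alikes: closed square post of buff fired clay, 46 x 46 x 110 mm, standing on the bench. Solid: 0.5 to 0.62 kg; hollow: 0.16 to 0.2 kg; nothing outside tells which, and it differs each time (one or two of the three are solid). Point: the post's centre, 55 mm above its foot; z up the post, x and y square to its faces.
- prop_c_mid (a point): kiln prop, one of three look-alikes: closed square post of buff fired clay, 46 x 46 x 110 mm, standing on the bench. Solid: 0.5 to 0.62 kg; hollow: 0.16 to 0.2 kg; nothing outside tells which, and it differs each time (one or two of the three are solid). Point: the post's centre, 55 mm above its foot; z up the post, x and y square to its faces.
- crate: fixed low open wooden crate, any yaw: 250 (x) by 283 (y) by 36 mm high, 6 mm walls and floor. A divider along x makes two bays 238 mm long: narrow, 105 mm wide, middle at y = -83 mm; wide, 160 mm, middle at y = +55.5 mm. Each takes two props, e.g. at x = -55 and +55 mm. Origin: under its centre at bench height, z up. A prop standing in it has its centre 61 mm above the bench.
Things that resemble listed ones, but are neither listed nor needed, are in the scene too. What is shaped like the part that bears prop_c_mid but blue, green or orange is not meant.

How it is judged:
By the outcome, as a careful person would: the job done as asked, in the order asked, and still so for the second after the job is handed in, with the robot touching nothing.
It also fails if it takes over 72 s, if anything falls off the work surface, if the arm or the gripper's body presses on something with over 40 N, if the wrist force passes 120 N, or if a joint passes its speed limit or range.

## Robot

A 6-joint arm with a two-finger parallel gripper is mounted at the origin on the work surface. World frame = base frame: x ahead of the robot, y to its left, z up, the work surface at z = 0. Lengths are in m, angles in rad, forces in N, time in s.
With the tool pointing down it reaches from about 0.25 to 0.8 m from the base axis. Payload 3.9 kg.
Tool frame: the origin (TCP) lies at the very end of the fingers, on their centre line; the grasp point (between the pads) lies 19 mm behind it; z points along the fingers, y is the line along which they close (so a half turn about z gives the same grasp; the last joint's range is limited). The gripper opens to 85 mm and grips with 20 to 120 N. Pads are 22 mm wide; open, the fingers measure 114 mm over their backs; the gripper's body (76 mm by 85 mm) begins 54 mm behind the grasp point. The pads swing forward as they close: fully open they stand 13 mm farther back than shut.
Start: joints at [-1.132, 0.26, -0.138, 1.173, 0, 1.571], TCP at [0.223, -0.475, 0.231] pointing down, gripper open.
Joint ranges: [-2.78, 2.78], [-0.83, 1.72], [-1.28, 1.37], [-1.9, 2.12], [-1.57, 1.48], [-3.14, 3.14]. Speed limits (rad/s): [2.57, 2.57, 3.14, 3.14, 3.14, 3.14].

## Interface

Orientations are given as a unit quaternion [x, y, z, w].
In Python, from station import * gives the robot as it stands.
- The arm moves only by the tool jog_arm, never from a script. Its argument "steps" is a list that holds one entry, the list of rows, each a list of 6 numbers: the shift along the world's x, y, z normalised to -1 to 1, where 1 is 30 mm, then the turn, a rotation vector about the world's x, y, z normalised to -1 to 1, where 1 is 4 degrees. A call has 1 to 5 rows; each row shifts and turns the commanded pose from where the row before left it; what a row does not reach is not made up. A row lasts 1/8 s, in which the tool goes at most 62.5 mm and 10.7 degrees, less where a joint would pass 70% of its speed; a pose out of reach is approached as far as the arm can. A call with a number of a shift or a turn outside -1 to 1 is refused whole. A call with a gripper value outside its range is refused whole. "gripper" is the closure, from 0 (fully open) to 1 (shut), set as the call begins (left out, the last holds). The fingers move at their own pace and stop on an object; "squeeze" is the grip in N (left out, the last holds). Time passes only in rows, so rows that do not move let the fingers close. It gives the time, the measured TCP pose, the force, the opening and the grip force at its end, in the units of the state.
- get_obs(): the state, without advancing time (a new reading comes with each control period).
- get_image(name): name is "scene" or "top"; returns the picture (420x560x3 uint8, blue, green, red); there is no depth.
- get_calibration(name): a dict with "fx", "fy", "cx", "cy" (pixels), "origin" and "rotation" of the camera in the world. Camera axes: x right, y up, looking along -z (the intrinsics and any distortion apply to the point x, -y, -z); pixel columns grow to the right and rows downward; lengths in m; the calibration is good to about 2 mm. A picture is of the moment at which its call begins. get_calibration takes no time and is no camera call.
- close_job(): hands the job in; it is judged then, once.
Trained networks look in the newest picture that a camera, given by its name, has taken for a name from the list of things; names that differ only in an ending like _2 or _b are one class to them, and where a whole thing is asked for, a point or a joint stands for the part that bears it (a point fixed in the world has none). Each returns a list of dicts, best first, with "score" (0 to 1); they miss things now and then, are a little off and sometimes report something else, mostly with a low value. They report only what shows in the picture. A call takes as long as a camera call. They do not tell look-alikes from the thing itself.
- search_frame(target, camera): "at" ([column, row] as shares, 0 to 1, of the picture: columns of its width, rows of its height, amid what is visible of it).
- landmark_of(target, camera): "at" ([column, row] as shares, 0 to 1, of the picture: columns of its width, rows of its height: a listed point, or the origin of a listed thing).
The state is a dict: "clock": time; "joints": joint angles; "qd": joint speeds; "joint_efforts": joint torques, N m; "eef_pos": TCP position; "ee_rot": TCP orientation; "wrist_force": force on the tool from outside, world axes, zero at the start; "torque": the same for the moment, N m; "finger_gap": opening from 0.0 (shut) to 1.0 (fully open); "finger_force": force on a finger pad.
Only numpy, scipy, OpenCV 4.12 (cv2) and the standard library are available. Lean on these libraries where they do the work, as an engineer would, in place of code of your own. Each camera call takes 0.05 s, during which the arm holds its last target. There are 200 camera calls.

## Working session

There is one attempt and no reset: what is moved stays moved. The work goes in short steps, Python scripts to look and compute and a tool call to move; the robot and the scene stay as the last step left them, time stands still between calls to the robot, and variables do not carry over. Pictures are saved under pics/ and viewed, at most 10 in all, crops included, and the job is handed in when it is done.

Besides the shell and the picture viewer there is one more tool, called after "Emit:" as name(argument=value, ...), one argument or row to a line, values as JSON. jog_arm: Moves the arm, as the interface text tells. Scaled input: -1 to 1 covers 30 mm each way for a shift and 4 degrees each way for a turn. Its arguments: {"type":"object","properties":{"steps":{"type":"array","items":{"type":"array","items":{"type":"array","items":{"type":"number","minimum":-1,"maximum":1}}}},"gripper":{"type":"number"},"squeeze":{"type":"number"}},"required":["steps"]}

```bash
mkdir -p pics; ls
python3 - <<'E'
from station import *
import cv2,numpy as np
for n in("scene","top"):
    cv2.imwrite(f"pics/{n}0.png",get_image(n)); c=get_calibration(n); print(n,c)
    for t in("prop_a_mid","crate"):
        for f in(search_frame,landmark_of):
            print(n,t,f.__name__,[(round(d["score"],2),round(d["at"][0]*560),round(d["at"][1]*420)) for d in f(t,n)])
o=get_obs();print(o)
E
```

```text
pics
scene {'fx': 468.16009394112535, 'fy': 468.16009394112535, 'cx': 285.55568543201036, 'cy': 211.74086550275842, 'origin': array([0.94459065, 0.94635268, 0.96063575]), 'rotation': array([0.10133583, 0.37788351, 0.89539018, 0.21263005])}
scene prop_a_mid call [(0.95, 240, 225)]
scene prop_a_mid call [(0.85, 238, 225)]
scene crate call [(0.8, 231, 169)]
scene crate call [(0.87, 230, 171)]
top {'fx': 467.33892869556826, 'fy': 467.33892869556826, 'cx': 278.8116103038966, 'cy': 205.74386658142558, 'origin': array([0.3413161 , 0.11205486, 1.33273518]), 'rotation': array([ 0.03938965, -0.03976954, -0.70564491,  0.70635126])}
top prop_a_mid call [(0.89, 275, 151)]
top prop_a_mid call [(0.76, 279, 154), (0.42, 281, 217)]
top crate call [(0.75, 379, 189)]
top crate call [(0.71, 379, 189)]
{'clock': 0.5, 'joints': array([-1.13199003e+00,  2.60002274e-01, -1.38164288e-01,  1.17267340e+00,
       -5.30130070e-05,  1.57080416e+00]), 'qd': array([0.00152869, 0.00082725, 0.00161357, 0.00131209, 0.0007485 ,
       0.00138843]), 'joint_efforts': array([-7.51995703e-04, -4.05246770e+01,  2.54000795e+01,  3.18365419e-03,
        1.10186324e-04,  3.20171473e-06]), 'eef_pos': array([ 0.22302211, -0.4752395 ,  0.23127874]), 'ee_rot': array([ 9.76028377e-01,  2.17643299e-01, -3.06202261e-05, -1.55278627e-05]), 'wrist_force': array([ 0.16152516, -0.24228135,  0.65666034]), 'torque': array([ 0.00382681,  0.04342738, -0.02891957]), 'finger_force': 0.0, 'finger_gap': 0.9949615121351849}
```

View pics/scene0.png

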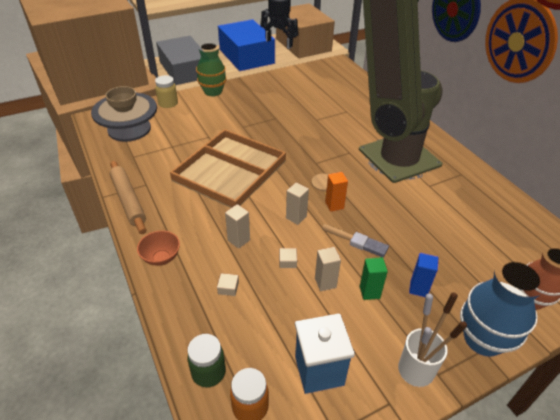

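View pics/top0.png

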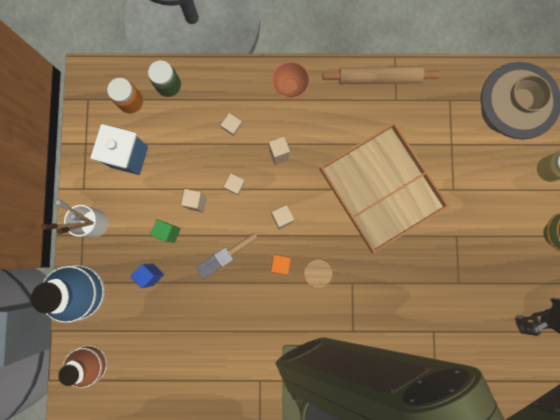

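Run:
```python
from station import *
for n in("scene","top"):
    for t in("prop_a_mid","prop_b_mid","prop_c_mid"):
        for f,k in((search_frame,'s'),(landmark_of,'l')):
            get_image(n)
            print(n,t,k,[(round(d["score"],2),round(d["at"][0]*560),round(d["at"][1]*420)) for d in f(t,n)])
```

```text
scene prop_a_mid s [(0.85, 237, 227)]
scene prop_a_mid l [(0.92, 239, 226)]
scene prop_b_mid s [(0.86, 330, 267)]
scene prop_b_mid l [(0.81, 329, 269)]
scene prop_c_mid s [(0.77, 373, 275), (0.74, 335, 189), (0.59, 295, 202)]
scene prop_c_mid l [(0.9, 336, 192), (0.76, 371, 281), (0.65, 422, 274), (0.63, 294, 205)]
top prop_a_mid s [(0.93, 279, 152)]
top prop_a_mid l [(0.57, 279, 151)]
top prop_b_mid s [(0.61, 193, 198)]
top prop_b_mid l [(0.66, 193, 202)]
top prop_c_mid s [(0.92, 167, 228), (0.9, 147, 276), (0.84, 281, 260), (0.55, 283, 218)]
top prop_c_mid l [(0.78, 282, 217), (0.78, 149, 274), (0.73, 169, 231)]
```

Three buff tall posts: scene (237,225), (297,203), (327,269) = top (279,151), (283,217), (193,200). The short buff blocks at top (231,124) and (234,184) are half-height look-alikes. The blue, green and orange ones are excluded. The crate is at top (382,188), with its narrow bay to the lower right. I'll confirm in a crop.

```bash
cat > h.py <<'E'
import numpy as np,cv2
from scipy.spatial.transform import Rotation as R
from station import *
def proj(P,n):
    c=get_calibration(n); p=(np.atleast_2d(P)-c["origin"])@R.from_quat(c["rotation"]).as_matrix()
    return np.c_[c["cx"]+c["fx"]*p[:,0]/-p[:,2], c["cy"]-c["fy"]*p[:,1]/-p[:,2]]
def ray(u,v,n,z):
    c=get_calibration(n); d=R.from_quat(c["rotation"]).as_matrix()@np.array([(u-c["cx"])/c["fx"],-(v-c["cy"])/c["fy"],-1])
    return c["origin"]+d*(z-c["origin"][2])/d[2]
E
python3 - <<'E'
from h import *
for n,pts in(("top",[(279,151),(283,217),(193,200)]),("scene",[(238,226),(297,203),(328,269)])):
    for p in pts: print(n,p,ray(*p,n,.055).round(3))
for p in [(393,127),(321,168),(374,250),(444,206)]: print("crate",ray(*p,"top",.036).round(4))
a=cv2.imread("pics/top0.png")[105:240,170:320]; b=cv2.imread("pics/scene0.png")[170:300,210:360]
b=b[:135]; k=4
cv2.imwrite("pics/c1.png",cv2.resize(a,None,fx=5.0*.88,fy=5*.88,interpolation=cv2.INTER_CUBIC))
cv2.imwrite("pics/c2.png",cv2.resize(b,None,fx=4.4,fy=4.4,interpolation=cv2.INTER_CUBIC))
E
```

```text
top (279, 151) [0.639 0.111 0.055]
top (283, 217) [0.454 0.1   0.055]
top (193, 200) [0.501 0.348 0.055]
scene (238, 226) [0.639 0.112 0.055]
scene (297, 203) [0.452 0.102 0.055]
scene (328, 269) [0.497 0.347 0.055]
crate [ 0.7131 -0.2134  0.036 ]
crate [ 0.5943 -0.0074  0.036 ]
crate [ 0.3644 -0.1517  0.036 ]
crate [ 0.4869 -0.3499  0.036 ]
```

View pics/c1.png

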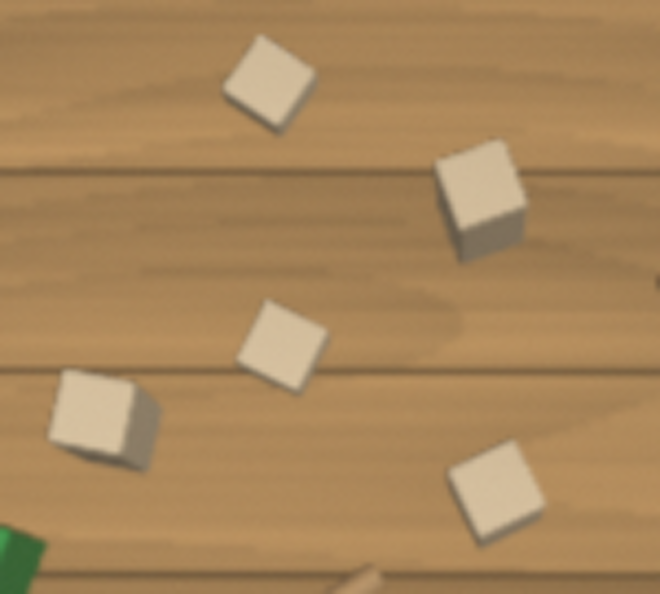

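View pics/c2.png

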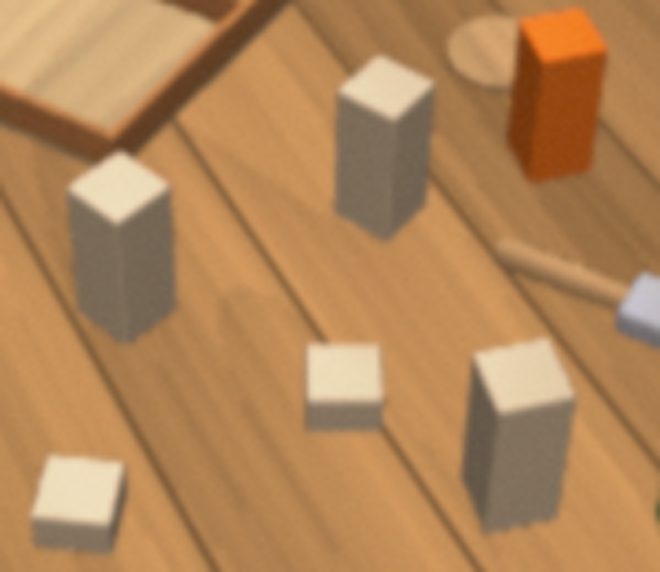

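The crop confirms three tall buff posts; the flat buff tiles (crop 270,82 and 282,345) and the coloured posts are not meant. Next I fit poses from the top-face corners and the crate rim.

Run:
```python
from h import *
for nm,cs in {"P1":[(500,140),(436,163),(462,230),(526,205)],"P2":[(513,440),(448,473),(480,538),(545,503)],"P3":[(65,370),(135,383),(122,455),(50,438)]}.items():
    W=np.array([ray(170+(x-2)/4.4,105+(y-2)/4.4,"top",.11)[:2] for x,y in cs])
    E=np.roll(W,-1,0)-W; a=np.degrees(np.arctan2(E[:,1],E[:,0]))%90
    print(nm,W.mean(0).round(4),"sides",np.linalg.norm(E,axis=1).round(3),"yaw%90",a.round(1))
# crate fit
from scipy.optimize import least_squares
px=np.array([(393,127),(321,168),(374,250),(444,206)],float)
def cor(p):
    r=R.from_euler("z",p[2]).as_matrix()
    L=np.array([(-.125,.1415,.036),(.125,.1415,.036),(.125,-.1415,.036),(-.125,-.1415,.036)])
    return L@r.T+[p[0],p[1],0]
# wide side is upper-left (-> +y), narrow lower right
best=None
for k in range(4):
    for s in np.arange(-3.1,3.1,.4):
        q=least_squares(lambda p:(proj(cor(p),"top")-np.roll(px,k,0)[::-1]).ravel(),[.54,-.18,s])
        q2=least_squares(lambda p:(proj(cor(p),"top")-np.roll(px,k,0)).ravel(),[.54,-.18,s])
        for z in(q,q2): print(end="");best=(best or[])+[(z.cost,tuple(z.x.round(4)))]
best.sort(); print(best[0],sorted({(round(c,1),x[0],x[1],round(np.degrees(x[2])%360,1)) for c,x in best if c<best[0][0]*1.5+3}))
print([proj([.54,-.18,0],"top")])
```

```text
P1 [0.6382 0.1115] sides [0.041 0.044 0.042 0.043] yaw%90 [20.2 21.  21.8 21.4]
P2 [0.4529 0.102 ] sides [0.044 0.043 0.044 0.042] yaw%90 [27.1 26.2 28.4 26.8]
P3 [0.499  0.3439] sides [0.043 0.044 0.044 0.042] yaw%90 [79.5 81.  76.8 79. ]Traceback (most recent call last):
  File "<stdin>", line 18, in <module>
    return func(*args, **kwargs)
    result = trf(vector_fun.fun, vector_fun.jac, x0, f0, J0, lb, ub, ftol, xtol,
                 gtol, max_nfev, x_scale, loss_function, tr_solver,
                 tr_options.copy(), verbose, callback=callback_wrapped)
    return trf_no_bounds(
        fun, jac, x0, f0, J0, ftol, xtol, gtol, max_nfev, x_scale,
        loss_function, tr_solver, tr_options, verbose, callback=callback)
    J = jac(x)
    self._update_jac()
    ~~~~~~~~~~~~~~~~^^
    self.J = self.jac_wrapped(xp_copy(self.x), f0=self.f)
             ~~~~~~~~~~~~~~~~^^^^^^^^^^^^^^^^^^^^^^^^^^^^
    J, dct = approx_derivative(
             ~~~~~~~~~~~~~~~~~^
        self.fun,
        ^^^^^^^^^
    ...<2 lines>...
        **self.finite_diff_options,
        ^^^^^^^^^^^^^^^^^^^^^^^^^
[... 204 characters left out ...]
      ^^^^^^^^^^^^^^^^^^^^^^
                             mf)
                             ^^^
    df = [f_eval - f0 for f_eval in f_evals]
                                    ^^^^^^^
    f = np.atleast_1d(self.fun(x, *self.args, **self.kwargs))
                      ~~~~~~~~^^^^^^^^^^^^^^^^^^^^^^^^^^^^^^
    return np.atleast_1d(self.fun(x))
                         ~~~~~~~~^^^
    return self.f(x, *self.args, **self.kwargs)
           ~~~~~~^^^^^^^^^^^^^^^^^^^^^^^^^^^^^^
  File "<stdin>", line 18, in <lambda>
  File "h.py", line 5, in proj
    c=get_calibration(n); p=(np.atleast_2d(P)-c["origin"])@R.from_quat(c["rotation"]).as_matrix()
ValueError: time passes only in moves, steps and waits
```

Props: P1 (.638,.1115) yaw 21°, P2 (.453,.102) yaw 27°, P3 (.499,.345) yaw 79°. Crate centre is about (.540,-.181), with +y toward 31.3°. The sizes read slightly small but agree. I'll go to P2 first.

Emit:
jog_arm(
  steps=[
    [[0.383,0.962,-0.135,0,0,0.5],[0.383,0.962,-0.135,0,0,0],[0.383,0.962,-0.135,0,0,0],[0.383,0.962,-0.135,0,0,0],[0.383,0.962,-0.135,0,0,0]],
  ],
  gripper=0,
  squeeze=60,
)

```text
clock: 2.33
eef_pos: [0.2808, -0.3301, 0.211]
ee_rot: [0.972, 0.235, 0.0, 0.0]
wrist_force: [0.1, 0.1, -0.0]
finger_gap: 1.003
finger_force: 0.0
```

Emit:
jog_arm(
  steps=[
    [[0.383,0.962,-0.135,0,0,0],[0.383,0.962,-0.135,0,0,0],[0.383,0.962,-0.135,0,0,0],[0.383,0.962,-0.135,0,0,0],[0.383,0.962,-0.135,0,0,0]],
  ],
)

```text
clock: 2.95
eef_pos: [0.3383, -0.1858, 0.1909]
ee_rot: [0.972, 0.235, 0.0, 0.0]
wrist_force: [0.5, 0.1, -0.1]
finger_gap: 1.0
finger_force: 0.0
```

Emit:
jog_arm(
  steps=[
    [[0.383,0.962,-0.135,0,0,0],[0.383,0.962,-0.135,0,0,0],[0.383,0.962,-0.135,0,0,0],[0.383,0.962,-0.135,0,0,0],[0.383,0.962,-0.135,0,0,0]],
  ],
)

```text
clock: 3.58
eef_pos: [0.3958, -0.0414, 0.1706]
ee_rot: [0.972, 0.235, 0.0, 0.0]
wrist_force: [0.5, -0.8, -0.3]
finger_gap: 0.999
finger_force: 0.0
```

Emit:
jog_arm(
  steps=[
    [[0.383,0.962,-0.135,0,0,0],[0.383,0.962,-0.135,0,0,0],[0.383,0.962,-0.135,0,0,0],[0.383,0.962,-0.135,0,0,0],[0.383,0.962,-0.135,0,0,0]],
  ],
)

```text
clock: 4.2
eef_pos: [0.4533, 0.103, 0.1503]
ee_rot: [0.972, 0.235, 0.0, 0.0]
wrist_force: [0.7, -0.1, 1.1]
finger_gap: 1.0
finger_force: 0.0
```

```bash
python3 -c "
from station import *
print(get_obs())"
```

```text
{'clock': 4.2, 'joints': array([ 2.23499886e-01,  2.10835793e-01, -4.27538292e-01,  9.32072531e-01,
       -9.12136384e-05,  2.89128752e+00]), 'qd': array([ 0.45538087,  0.24991634,  0.23569761, -0.01716162, -0.00053192,
        0.45126833]), 'joint_efforts': array([ -1.8139204 , -36.92128658,  22.33604193,   0.13573764,
         0.05971949,  -0.37140054]), 'eef_pos': array([0.45325637, 0.10299394, 0.15027147]), 'ee_rot': array([9.72069581e-01, 2.34692771e-01, 1.74228064e-04, 4.79461682e-05]), 'wrist_force': array([ 0.73533263, -0.09631655,  1.09516989]), 'torque': array([-0.03687538, -0.03913901, -0.05645005]), 'finger_force': 0.0, 'finger_gap': 0.9996781106371477}
```

Emit:
jog_arm(
  steps=[
    [[0,-0.03,-0.98,0,0,0],[0,0,-0.98,0,0,0],[0,0,-0.98,0,0,0],[0,0,0,0,0,0]],
  ],
)

```text
clock: 4.7
eef_pos: [0.4507, 0.1006, 0.0605]
ee_rot: [0.972, 0.235, -0.002, -0.0]
wrist_force: [0.7, 0.1, 1.2]
finger_gap: 1.001
finger_force: 0.0
```

Emit:
jog_arm(
  steps=[
    [[0,0,0,0,0,0],[0,0,0,0,0,0],[0,0,0,0,0,0],[0,0,0,0,0,0],[0,0,0,0,0,0]],
  ],
  gripper=1,
  squeeze=60,
)

```text
clock: 5.32
eef_pos: [0.454, 0.1014, 0.0635]
ee_rot: [0.972, 0.235, 0.001, -0.0]
wrist_force: [-1.3, -0.3, 6.1]
finger_gap: 0.531
finger_force: 60.3
```

Emit:
jog_arm(
  steps=[
    [[0,0,0.5,0,0,0],[0,0,1,0,0,0],[0,0,1,0,0,0],[0,0,1,0,0,0],[0,0,1,0,0,0]],
  ],
)

```text
clock: 5.95
eef_pos: [0.4525, 0.1009, 0.1982]
ee_rot: [0.972, 0.235, 0.0, 0.0]
wrist_force: [0.8, -0.2, -2.4]
finger_gap: 0.533
finger_force: 61.3
```

Emit:
jog_arm(
  steps=[
    [[0,0,0.2,0,0,0],[0,0,0,0,0,0],[0,0,0,0,0,0],[0,0,0,0,0,0]],
  ],
)

```text
clock: 6.45
eef_pos: [0.452, 0.1008, 0.2019]
ee_rot: [0.972, 0.235, -0.001, -0.0]
wrist_force: [-0.4, -1.0, -2.4]
finger_gap: 0.53
finger_force: 61.5
```

Emit:
jog_arm(
  steps=[
    [[0,0,0,0,0,0],[0,0,0,0,0,0]],
  ],
)

```text
clock: 6.7
eef_pos: [0.4527, 0.101, 0.2028]
ee_rot: [0.972, 0.235, -0.0, -0.0]
wrist_force: [-0.4, 1.0, -2.5]
finger_gap: 0.538
finger_force: 61.5
```

Run:
```python
from h import *
f=[]
for i in range(12):
    get_image("top"); o=get_obs(); f.append(np.r_[o["wrist_force"],o["joint_efforts"][1:3],o["eef_pos"]])
f=np.array(f); print(f[:,2].round(2)); print(f.mean(0).round(3),f.std(0).round(3),o["joints"].round(4))
```

```text
[-0.37 -1.25 -1.32 -2.5  -2.06 -1.44 -1.11 -1.78 -0.86 -1.9  -2.7  -1.76]
[-1.1000e-01  2.9000e-02 -1.5870e+00 -3.5465e+01  2.5270e+01  4.5300e-01
  1.0100e-01  2.0300e-01] [0.626 0.352 0.64  0.019 0.02  0.    0.    0.   ] [ 0.2196  0.1712 -0.3312  1.0684  0.      2.8874]
```

Mean -1.6 N, so P2 is hollow (light). It goes to wide-bay slot (.616,-.199).

Emit:
jog_arm(
  steps=[
    [[0.494,-0.909,0,0,0,0.6],[0.494,-0.909,0,0,0,0.5],[0.494,-0.909,0,0,0,0],[0.494,-0.909,0,0,0,0],[0.494,-0.909,0,0,0,0]],
  ],
)

```text
clock: 7.92
eef_pos: [0.5274, -0.0362, 0.2031]
ee_rot: [0.962, 0.272, 0.0, -0.0]
wrist_force: [0.7, 0.2, -0.7]
finger_gap: 0.53
finger_force: 61.7
```

Emit:
jog_arm(
  steps=[
    [[0.494,-0.909,0,0,0,0],[0.494,-0.909,0,0,0,0],[0.494,-0.909,0,0,0,0],[0.494,-0.909,0,0,0,0],[0.494,-0.909,0,0,0,0]],
  ],
)

```text
clock: 8.55
eef_pos: [0.6015, -0.1726, 0.2029]
ee_rot: [0.962, 0.272, -0.0, -0.0]
wrist_force: [0.1, -0.4, -1.7]
finger_gap: 0.529
finger_force: 61.7
```

Emit:
jog_arm(
  steps=[
    [[0.494,-0.909,0,0,0,0],[0,0,0,0,0,0],[0,0,-1,0,0,0],[0,0,-1,0,0,0],[0,0,-1,0,0,0]],
  ],
)

```text
clock: 9.18
eef_pos: [0.6153, -0.198, 0.1123]
ee_rot: [0.962, 0.272, -0.0, -0.0]
wrist_force: [-0.8, 0.1, -2.5]
finger_gap: 0.529
finger_force: 61.9
```

Run:
```python
from h import *
cv2.imwrite("pics/top1.png",cv2.resize(get_image("top")[100:270,230:470],None,fx=3.2,fy=3.2,interpolation=cv2.INTER_CUBIC));print(get_obs()["eef_pos"])
```

```text
[ 0.61264684 -0.19708627  0.10769082]
```

View pics/top1.png

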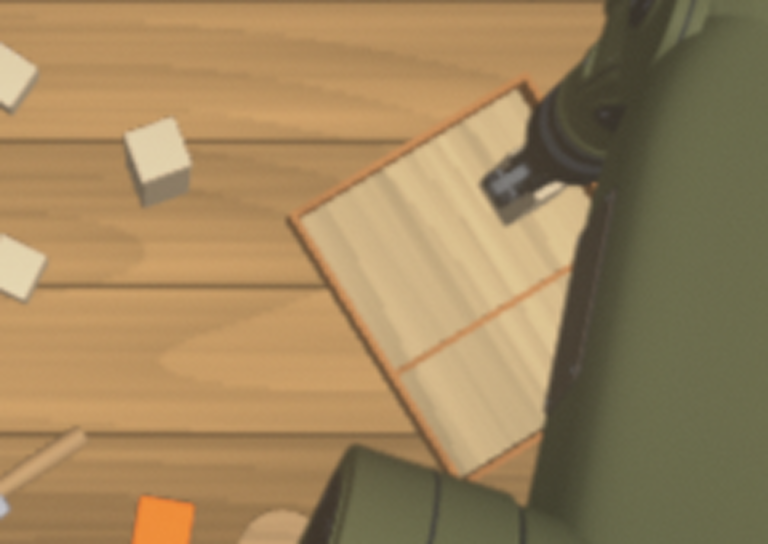

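The picture shows the held prop (crop 515,195) over the middle of the wide bay, clear of the rim (top corner 525,85) and the divider (400,370 to 570,265). Lowering and releasing.

Emit:
jog_arm(
  steps=[
    [[0,0,-1,0,0,0],[0,0,-0.47,0,0,0],[0,0,0,0,0,0],[0,0,0,0,0,0]],
  ],
)

```text
clock: 9.72
eef_pos: [0.6163, -0.1988, 0.0697]
ee_rot: [0.962, 0.272, 0.0, 0.0]
wrist_force: [-0.2, 0.0, -1.5]
finger_gap: 0.53
finger_force: 61.3
```

Emit:
jog_arm(
  steps=[
    [[0,0,0,0,0,0],[0,0,0,0,0,0],[0,0,0,0,0,0],[0,0,0,0,0,0],[0,0,0,0,0,0]],
  ],
  gripper=0,
)

```text
clock: 10.35
eef_pos: [0.6158, -0.1989, 0.069]
ee_rot: [0.962, 0.272, -0.0, -0.0]
wrist_force: [-0.1, 0.5, -0.6]
finger_gap: 1.002
finger_force: 0.0
```

Emit:
jog_arm(
  steps=[
    [[0,0,1,0,0,0],[0,0,1,0,0,0],[0,0,1,0,0,0],[0,0,1,0,0,0]],
  ],
)

```text
clock: 10.85
eef_pos: [0.6158, -0.1989, 0.19]
ee_rot: [0.962, 0.272, -0.0, -0.0]
wrist_force: [-0.3, 0.8, 0.2]
finger_gap: 1.001
finger_force: 0.0
```

Emit:
jog_arm(
  steps=[
    [[0.067,0.941,0,0,0,-0.88],[0.067,0.941,0,0,0,-0.88],[0.067,0.941,0,0,0,-0.88],[0.067,0.941,0,0,0,0],[0.067,0.941,0,0,0,0]],
  ],
)

```text
clock: 11.48
eef_pos: [0.6259, -0.0569, 0.189]
ee_rot: [0.983, 0.182, -0.0, -0.0]
wrist_force: [0.2, -0.1, 0.4]
finger_gap: 1.003
finger_force: 0.0
```

Emit:
jog_arm(
  steps=[
    [[0.067,0.941,0,0,0,0],[0.067,0.941,0,0,0,0],[0.067,0.941,0,0,0,0],[0.067,0.941,0,0,0,0],[0.067,0.941,0,0,0,0]],
  ],
)

```text
clock: 12.1
eef_pos: [0.6359, 0.0843, 0.189]
ee_rot: [0.983, 0.182, -0.0, 0.0]
wrist_force: [-0.1, -0.6, -0.4]
finger_gap: 0.999
finger_force: 0.0
```

Emit:
jog_arm(
  steps=[
    [[0.067,0.941,0,0,0,0],[0,0,0,0,0,0],[0,0,0,0,0,0]],
  ],
)

```text
clock: 12.48
eef_pos: [0.6378, 0.1112, 0.1889]
ee_rot: [0.983, 0.182, -0.0, 0.0]
wrist_force: [0.1, -0.1, -0.4]
finger_gap: 1.0
finger_force: 0.0
```

Run:
```python
from h import *
f=[]
for i in range(4):
    im=get_image("scene"); o=get_obs(); f.append(np.r_[o["wrist_force"],o["joint_efforts"][1:3],o["eef_pos"]])
print(np.mean(f,0).round(3),o["joints"].round(3))
cv2.imwrite("pics/s2.png",cv2.resize(im[120:300,160:380],None,fx=3,fy=3))
```

```text
[ -0.172  -0.411   0.088 -53.15   25.52    0.638   0.111   0.189] [ 0.172  0.49   0.106  1.187 -0.     2.948]
```

View pics/s2.png

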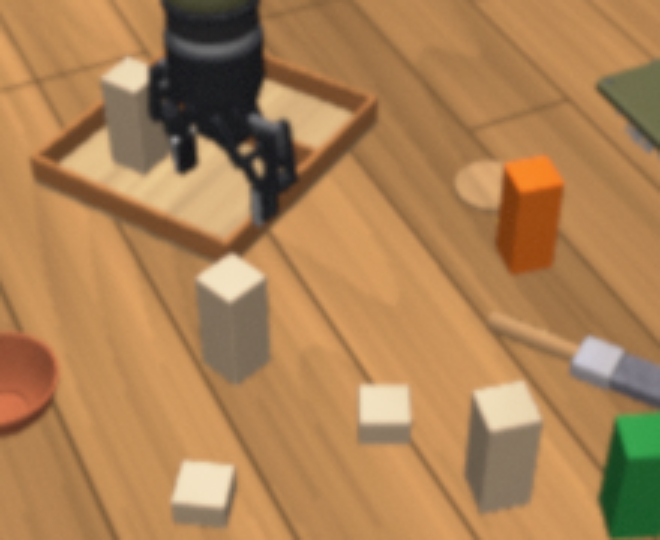

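P2 stands upright in the wide bay (crop 135,115), and the open gripper is above P1 (crop 232,320). Grasping P1 and lifting it.

Emit:
jog_arm(
  steps=[
    [[0,0,-1,0,0,0],[0,0,-1,0,0,0],[0,0,-1,0,0,0],[0,0,-1,0,0,0],[0,0,-0.23,0,0,0]],
  ],
)

```text
clock: 13.3
eef_pos: [0.6361, 0.1106, 0.0599]
ee_rot: [0.983, 0.182, -0.002, 0.0]
wrist_force: [-0.9, 0.9, 0.2]
finger_gap: 1.003
finger_force: 0.0
```

Emit:
jog_arm(
  steps=[
    [[0,0,0,0,0,0],[0,0,0,0,0,0],[0,0,0,0,0,0],[0,0,0,0,0,0],[0,0,0,0,0,0]],
  ],
  gripper=1,
  squeeze=60,
)

```text
clock: 13.92
eef_pos: [0.6393, 0.1121, 0.0639]
ee_rot: [0.983, 0.182, 0.002, -0.0]
wrist_force: [-0.5, 0.7, 6.0]
finger_gap: 0.529
finger_force: 62.9
```

Emit:
jog_arm(
  steps=[
    [[0,0,0.5,0,0,0],[0,0,1,0,0,0],[0,0,1,0,0,0],[0,0,1,0,0,0],[0,0,1,0,0,0]],
  ],
)

```text
clock: 14.55
eef_pos: [0.6369, 0.1113, 0.1975]
ee_rot: [0.983, 0.182, -0.001, 0.0]
wrist_force: [0.0, 0.7, -5.1]
finger_gap: 0.531
finger_force: 62.3
```

Emit:
jog_arm(
  steps=[
    [[0,0,0.2,0,0,0],[0,0,0,0,0,0]],
  ],
)

```text
clock: 14.8
eef_pos: [0.6375, 0.1115, 0.2024]
ee_rot: [0.983, 0.182, -0.001, 0.0]
wrist_force: [-0.3, -0.5, -5.7]
finger_gap: 0.532
finger_force: 62.5
```

Run:
```python
from h import *
f=[]
for i in range(12):
    im=get_image("scene"); o=get_obs(); f.append(np.r_[o["wrist_force"],o["joint_efforts"][1:3],o["eef_pos"]])
print(np.mean(f,0).round(3),np.std(f,0).round(2)[:3],o["finger_gap"])
```

```text
[  0.189  -0.232  -5.425 -56.788  27.751   0.637   0.111   0.202] [0.59 0.46 0.49] 0.529605798660472
```

P1 reads -5.4 N, so it is solid. It goes to narrow-bay slot (.497,-.271).

Emit:
jog_arm(
  steps=[
    [[-0.336,-0.91,0,0,0,0.86],[-0.336,-0.91,0,0,0,0.86],[-0.336,-0.91,0,0,0,0.86],[-0.336,-0.91,0,0,0,0],[-0.336,-0.91,0,0,0,0]],
  ],
)

```text
clock: 16.02
eef_pos: [0.5873, -0.0258, 0.2034]
ee_rot: [0.963, 0.27, 0.0, 0.0]
wrist_force: [0.4, 0.2, -5.4]
finger_gap: 0.532
finger_force: 62.8
```

Emit:
jog_arm(
  steps=[
    [[-0.336,-0.91,0,0,0,0],[-0.336,-0.91,0,0,0,0],[-0.336,-0.91,0,0,0,0],[-0.336,-0.91,0,0,0,0],[-0.336,-0.91,0,0,0,0]],
  ],
)

```text
clock: 16.65
eef_pos: [0.5369, -0.1623, 0.2034]
ee_rot: [0.963, 0.27, 0.0, 0.0]
wrist_force: [0.5, -0.7, -6.0]
finger_gap: 0.532
finger_force: 62.8
```

Emit:
jog_arm(
  steps=[
    [[-0.336,-0.91,0,0,0,0],[-0.336,-0.91,0,0,0,0],[-0.336,-0.91,0,0,0,0],[-0.336,-0.91,0,0,0,0],[0,0,0,0,0,0]],
  ],
)

```text
clock: 17.27
eef_pos: [0.4963, -0.2726, 0.2034]
ee_rot: [0.963, 0.268, 0.0, 0.001]
wrist_force: [-0.3, 1.1, -4.9]
finger_gap: 0.536
finger_force: 62.9
```

Emit:
jog_arm(
  steps=[
    [[0,0,-1,0,0,0],[0,0,-1,0,0,0],[0,0,-1,0,0,0],[0,0,0,0,0,0]],
  ],
)

```text
clock: 17.77
eef_pos: [0.4949, -0.2687, 0.1109]
ee_rot: [0.963, 0.27, -0.002, -0.002]
wrist_force: [-0.0, -0.0, -4.5]
finger_gap: 0.527
finger_force: 63.5
```

Run:
```python
from h import *
cv2.imwrite("pics/s3.png",cv2.resize(get_image("scene")[80:230,150:330],None,fx=4,fy=4,interpolation=cv2.INTER_CUBIC));print(get_obs()["eef_pos"])
```

```text
[ 0.49624055 -0.26955275  0.11263798]
```

View pics/s3.png

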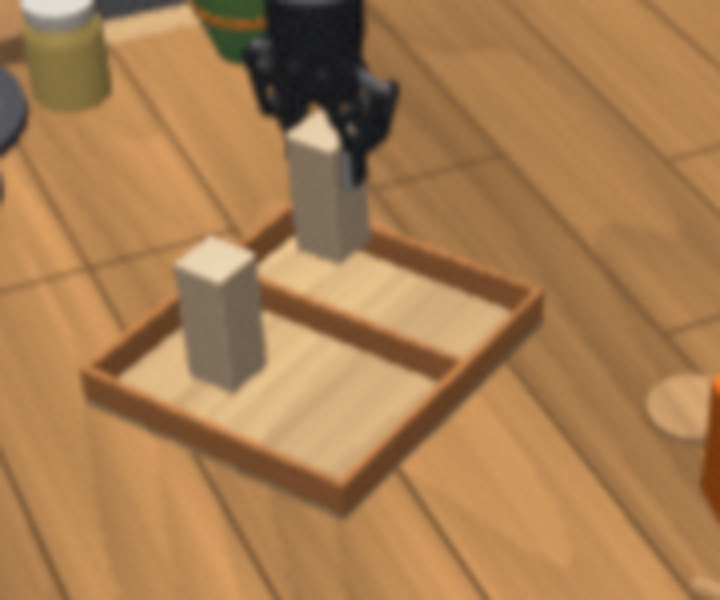

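The held prop (crop 330,190) is over the narrow bay, and P2 stands in the wide bay. I'll check the clearance to the divider by projecting the crate model.

Run:
```python
from h import *
c=np.array([.5397,-.1806]);t=np.radians(31.3-90);A=np.array([[np.cos(t),-np.sin(t)],[np.sin(t),np.cos(t)]])
def w(x,y,z): return np.r_[c+A@[x,y],z]
P=[w(.125,.1415,.036),w(-.125,.1415,.036),w(-.125,-.1415,.036),w(.125,-.1415,.036),w(.119,-.0275,.036),w(-.119,-.0275,.036)]
print("scene crop px",((proj(P,"scene")-[150,80])*4).round()); print("top",proj(P,"top").round(1))
o=get_obs();p=o["eef_pos"][:2]; print("local",A.T@(np.array([.4974,-.2707])-c))
r=np.radians(31.3);C=[np.r_[p+[.0325*np.cos(r+np.pi/4+k*np.pi/2),.0325*np.sin(r+np.pi/4+k*np.pi/2)],.05] for k in range(4)]
print("held foot crop",((proj(C,"scene")-[150,80])*4).round())
cv2.imwrite("pics/x.png",get_image("top"))
```

```text
scene crop px [[ 84. 366.]
 [347. 484.]
 [549. 287.]
 [304. 193.]
 [227. 260.]
 [467. 358.]]
top [[393.1 122.7]
 [318.5 167.5]
 [372.5 253.8]
 [448.  207.1]
 [423.8 173.8]
 [352.3 217.5]]
local [ 0.05501108 -0.08295228]
held foot crop [[336. 261.]
 [369. 234.]
 [324. 217.]
 [291. 243.]]
```

The model and image agree to within about 2 px, so the prop clears the divider. Lowering, releasing, then going to P3 with a +47.7° turn.

Emit:
jog_arm(
  steps=[
    [[0,0,-1,0,0,0],[0,0,-0.47,0,0,0],[0,0,0,0,0,0],[0,0,0,0,0,0]],
  ],
)

```text
clock: 18.38
eef_pos: [0.4975, -0.2709, 0.0699]
ee_rot: [0.963, 0.27, 0.001, 0.001]
wrist_force: [0.5, 0.0, -6.3]
finger_gap: 0.531
finger_force: 63.5
```

Emit:
jog_arm(
  steps=[
    [[0,0,0,0,0,0],[0,0,0,0,0,0],[0,0,0,0,0,0],[0,0,0,0,0,0],[0,0,0,0,0,0]],
  ],
  gripper=0,
)

```text
clock: 19.0
eef_pos: [0.4969, -0.2706, 0.069]
ee_rot: [0.963, 0.27, 0.0, 0.0]
wrist_force: [-0.5, -0.7, 0.0]
finger_gap: 1.0
finger_force: 0.0
```

Emit:
jog_arm(
  steps=[
    [[0,0,1,0,0,0],[0,0,1,0,0,0],[0,0,1,0,0,0],[0,0,1,0,0,0],[0,0,0,0,0,0]],
  ],
)

```text
clock: 19.62
eef_pos: [0.4986, -0.2715, 0.1915]
ee_rot: [0.963, 0.27, 0.002, 0.002]
wrist_force: [0.5, 1.0, 0.2]
finger_gap: 1.002
finger_force: 0.0
```

Emit:
jog_arm(
  steps=[
    [[0,0.978,0,0,0,0],[0,0.978,0,0,0,0.99],[0,0.978,0,0,0,0.99],[0,0.978,0,0,0,0.99],[0,0.978,0,0,0,0.99]],
  ],
)

```text
clock: 20.25
eef_pos: [0.496, -0.1228, 0.1876]
ee_rot: [0.916, 0.401, -0.001, -0.001]
wrist_force: [0.8, 0.1, 0.2]
finger_gap: 1.0
finger_force: 0.0
```

Emit:
jog_arm(
  steps=[
    [[0,0.978,0,0,0,0.99],[0,0.978,0,0,0,0.99],[0,0.978,0,0,0,0.99],[0,0.978,0,0,0,0.99],[0,0.978,0,0,0,0.99]],
  ],
)

```text
clock: 20.88
eef_pos: [0.496, 0.0237, 0.1876]
ee_rot: [0.834, 0.552, -0.001, -0.001]
wrist_force: [-0.6, -0.4, 0.3]
finger_gap: 1.001
finger_force: 0.0
```

Emit:
jog_arm(
  steps=[
    [[0,0.978,0,0,0,0.99],[0,0.978,0,0,0,0.99],[0,0.978,0,0,0,0.99],[0,0.978,0,0,0,0],[0,0.978,0,0,0,0]],
  ],
)

```text
clock: 21.5
eef_pos: [0.496, 0.1702, 0.1875]
ee_rot: [0.773, 0.635, -0.001, -0.0]
wrist_force: [0.5, -0.8, -0.1]
finger_gap: 1.002
finger_force: 0.0
```

Emit:
jog_arm(
  steps=[
    [[0,0.978,0,0,0,0],[0,0.978,0,0,0,0],[0,0.978,0,0,0,0],[0,0.978,0,0,0,0],[0,0.978,0,0,0,0]],
  ],
)

```text
clock: 22.12
eef_pos: [0.4961, 0.3167, 0.1874]
ee_rot: [0.773, 0.635, -0.001, -0.0]
wrist_force: [0.5, 0.3, 0.1]
finger_gap: 1.001
finger_force: 0.0
```

Emit:
jog_arm(
  steps=[
    [[0,0.978,0,0,0,0],[0,0,0,0,0,0],[0,0,0,0,0,0]],
  ],
)

```text
clock: 22.5
eef_pos: [0.4962, 0.3447, 0.1878]
ee_rot: [0.773, 0.635, -0.001, 0.0]
wrist_force: [0.1, -0.0, 0.8]
finger_gap: 0.999
finger_force: 0.0
```

Run:
```python
from h import *
im=get_image("scene"); cv2.imwrite("pics/s4.png",cv2.resize(im[80:320,150:410],None,fx=2.4,fy=2.4)); o=get_obs();print(o["eef_pos"],np.degrees(R.from_quat(o["ee_rot"]).as_euler("zyx")),o["joints"])
```

```text
[0.49635195 0.34449685 0.18816697] [-7.87918402e+01 -8.10655201e-02  1.79918784e+02] [ 6.06916160e-01  4.16624533e-01 -1.77337835e-02  1.13840864e+00
 -3.57392740e-04  2.37333313e+00]
```

View pics/s4.png

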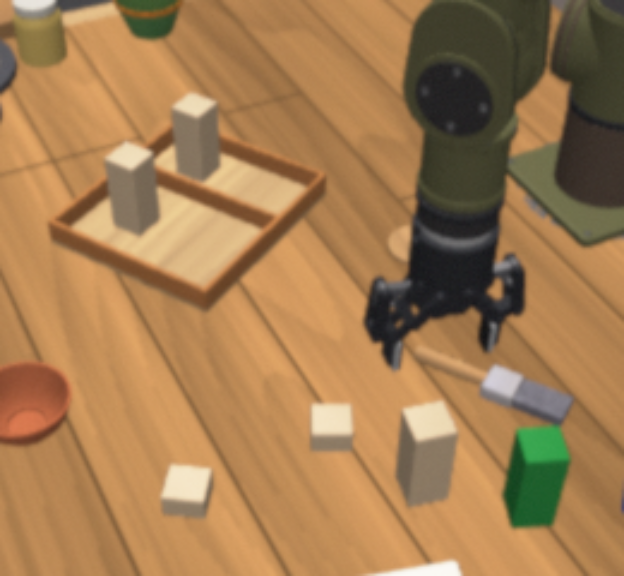

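Both placed props stand upright, and the gripper is above P3 with its fingers clear of the green post. Grasping P3.

Emit:
jog_arm(
  steps=[
    [[0.08,0,-1,0,0,0],[0,0,-1,0,0,0],[0,0,-1,0,0,0],[0,0,-1,0,0,0],[0,0,-0.23,0,0,0]],
  ],
)

```text
clock: 23.18
eef_pos: [0.4977, 0.3433, 0.0601]
ee_rot: [0.773, 0.634, -0.002, -0.0]
wrist_force: [-0.2, -0.6, 0.1]
finger_gap: 0.996
finger_force: 0.0
```

Emit:
jog_arm(
  steps=[
    [[0,0,0,0,0,0],[0,0,0,0,0,0],[0,0,0,0,0,0],[0,0,0,0,0,0],[0,0,0,0,0,0]],
  ],
  gripper=1,
  squeeze=60,
)

```text
clock: 23.8
eef_pos: [0.5002, 0.3462, 0.0637]
ee_rot: [0.773, 0.635, 0.001, 0.0]
wrist_force: [0.1, -0.2, 5.7]
finger_gap: 0.532
finger_force: 61.4
```

Emit:
jog_arm(
  steps=[
    [[0,0,0.5,0,0,0],[0,0,1,0,0,0],[0,0,1,0,0,0],[0,0,1,0,0,0],[0,0,1,0,0,0]],
  ],
)

```text
clock: 24.42
eef_pos: [0.499, 0.3454, 0.1986]
ee_rot: [0.773, 0.635, -0.0, -0.0]
wrist_force: [0.2, 0.3, -1.2]
finger_gap: 0.532
finger_force: 61.3
```

Emit:
jog_arm(
  steps=[
    [[0,0,0.2,0,0,0],[0,0,0,0,0,0]],
  ],
)

```text
clock: 24.68
eef_pos: [0.4991, 0.3455, 0.203]
ee_rot: [0.773, 0.635, 0.0, -0.0]
wrist_force: [-0.4, -0.4, -1.6]
finger_gap: 0.531
finger_force: 61.5
```

Run:
```python
from h import *
f=[]
for i in range(12):
    im=get_image("scene"); o=get_obs(); f.append(np.r_[o["wrist_force"],o["joint_efforts"][1:3],o["eef_pos"]])
print(np.mean(f,0).round(3),np.std(f,0).round(2)[:3],o["finger_gap"])
```

```text
[-1.3600e-01 -4.8000e-02 -1.8280e+00 -5.0422e+01  2.6208e+01  4.9900e-01
  3.4500e-01  2.0200e-01] [0.53 0.44 0.47] 0.5263146465865548
```

P3 reads -1.8 N, so it is hollow. It goes to the second wide-bay slot (.5585,-.105).

Emit:
jog_arm(
  steps=[
    [[0.124,-0.937,0,0,0,-0.99],[0.124,-0.937,0,0,0,-0.99],[0.124,-0.937,0,0,0,-0.99],[0.124,-0.937,0,0,0,-0.99],[0.124,-0.937,0,0,0,-0.99]],
  ],
)

```text
clock: 25.9
eef_pos: [0.518, 0.2041, 0.2033]
ee_rot: [0.871, 0.492, 0.0, 0.0]
wrist_force: [-0.1, -0.7, -2.2]
finger_gap: 0.528
finger_force: 61.5
```

Emit:
jog_arm(
  steps=[
    [[0.124,-0.937,0,0,0,-0.99],[0.124,-0.937,0,0,0,-0.99],[0.124,-0.937,0,0,0,-0.99],[0.124,-0.937,0,0,0,-0.99],[0.124,-0.937,0,0,0,-0.99]],
  ],
)

```text
clock: 26.52
eef_pos: [0.5366, 0.0635, 0.2033]
ee_rot: [0.942, 0.335, 0.0, 0.0]
wrist_force: [0.4, -0.1, -0.9]
finger_gap: 0.535
finger_force: 61.5
```

Emit:
jog_arm(
  steps=[
    [[0.124,-0.937,0,0,0,-0.99],[0.124,-0.937,0,0,0,-0.99],[0.124,-0.937,0,0,0,0],[0.124,-0.937,0,0,0,0],[0.124,-0.937,0,0,0,0]],
  ],
)

```text
clock: 27.15
eef_pos: [0.5552, -0.0771, 0.2033]
ee_rot: [0.963, 0.27, 0.0, 0.0]
wrist_force: [0.2, -0.1, -2.6]
finger_gap: 0.533
finger_force: 61.5
```

Emit:
jog_arm(
  steps=[
    [[0.124,-0.937,0,0,0,0],[0,0,0,0,0,0],[0,0,0,0,0,0]],
  ],
)

```text
clock: 27.52
eef_pos: [0.5586, -0.104, 0.2031]
ee_rot: [0.963, 0.27, -0.0, -0.0]
wrist_force: [1.2, -0.5, -2.5]
finger_gap: 0.534
finger_force: 61.6
```

Emit:
jog_arm(
  steps=[
    [[0,0,-1,0,0,0],[0,0,-1,0,0,0],[0,0,-1,0,0,0],[0,0,-1,0,0,0],[0,0,-0.47,0,0,0]],
  ],
)

```text
clock: 28.15
eef_pos: [0.5567, -0.1017, 0.0688]
ee_rot: [0.963, 0.271, -0.001, -0.002]
wrist_force: [-23.8, 9.2, 77.5]
finger_gap: 0.531
finger_force: 69.6
```

Emit:
jog_arm(
  steps=[
    [[0,0,0,0,0,0],[0,0,0,0,0,0]],
  ],
)

```text
clock: 28.4
eef_pos: [0.5594, -0.1038, 0.0697]
ee_rot: [0.963, 0.27, 0.001, 0.0]
wrist_force: [-0.3, -0.2, -1.2]
finger_gap: 0.529
finger_force: 61.5
```

Emit:
jog_arm(
  steps=[
    [[0,0,0,0,0,0],[0,0,0,0,0,0],[0,0,0,0,0,0],[0,0,0,0,0,0],[0,0,0,0,0,0]],
  ],
  gripper=0,
)

```text
clock: 29.02
eef_pos: [0.5588, -0.1042, 0.069]
ee_rot: [0.963, 0.27, -0.0, -0.0]
wrist_force: [-0.2, -0.4, -0.1]
finger_gap: 0.997
finger_force: 0.0
```

Emit:
jog_arm(
  steps=[
    [[0,0,1,0,0,0],[0,0,1,0,0,0],[0,0,1,0,0,0],[0,0,1,0,0,0],[0,0,1,0,0,0]],
  ],
)

```text
clock: 29.65
eef_pos: [0.5586, -0.1042, 0.22]
ee_rot: [0.963, 0.27, -0.0, 0.0]
wrist_force: [0.3, 0.2, -0.3]
finger_gap: 1.001
finger_force: 0.0
```

Emit:
jog_arm(
  steps=[
    [[0,1,0,0,0,0],[0,1,0,0,0,0],[0,1,0,0,0,0],[0,1,0,0,0,0],[0,1,0,0,0,0]],
  ],
)

```text
clock: 30.28
eef_pos: [0.5586, 0.0467, 0.219]
ee_rot: [0.963, 0.27, -0.0, -0.0]
wrist_force: [0.5, 0.6, -0.4]
finger_gap: 0.998
finger_force: 0.0
```

Run:
```python
from h import *
im=get_image("scene"); cv2.imwrite("pics/s5.png",cv2.resize(im[80:260,130:370],None,fx=3,fy=3)); print(get_obs()["clock"])
```

```text
30.325
```

View pics/s5.png

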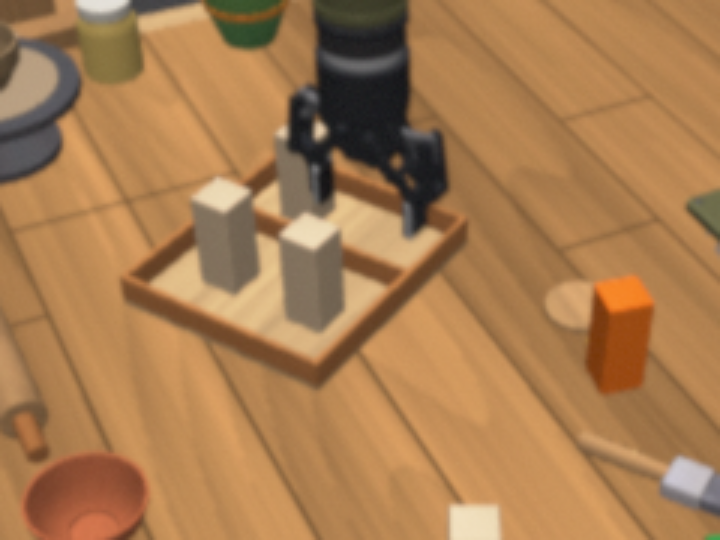

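All three stand upright: two hollow props in the wide bay (crop 225,235 and 312,270) and the solid one in the narrow bay (300,170). The gripper is clear of everything, so I'm handing in.

```bash
python3 -c "
from station import *
print(close_job())"
```

```text
the job is handed in; nothing more can be done
None
```

The job is handed in at about 30 s: the one solid prop stands in the narrow bay and the two hollow ones in the wide bay, all upright and released; the wrist force spiked to about 81 N (limit 120 N) as the last prop touched down.

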